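Unstack the clipped tray and lay out the dressing stick

ROBOT

A 7-joint arm with a two-finger parallel gripper is mounted at the origin on a cart in front of the work surface, level with it; the furniture and walls round the work are solid. World frame = base frame: x ahead of the robot, y to its left, z up, the work surface at z = 0. Lengths are in m, angles in rad, forces in N, time in s.
With the tool pointing down it reaches from about 0.4 to 0.9 m from the base axis. Payload 5.5 kg.
Tool frame: the origin (TCP) lies where the fingers leave the gripper's body, on its centre line; the fingertips stand 73 mm ahead of it and the grasp point (between the pads) lies 54 mm ahead of it; y points along the fingers, x is the direction in which the jaws open and shut, and the axes are right-handed (so a half turn about y gives the same grasp; the last joint's range is limited). The gripper opens to 85 mm and grips with 20 to 120 N. Pads are 22 mm wide; open, the fingers measure 114 mm over their backs; the gripper's body (76 mm by 85 mm) begins 54 mm behind the grasp point. The pads swing forward as they close: fully open they stand 13 mm farther back than shut.
Start: joints at [1.559, 0.501, -0.427, 1.55, 0.221, 1.138, -0.21], TCP at [0.176, -0.626, 0.304] pointing down, gripper open.
Joint ranges: [-2.88, 2.88], [-0.31, 2.03], [-1.54, 1.56], [0.2, 2.42], [-1.41, 4.55], [0.19, 2.02], [-2.57, 2.57]. Speed limits (rad/s): [2.57, 2.57, 3.14, 3.14, 3.14, 3.14, 3.14].

INTERFACE

Orientations are given as a 3x3 rotation matrix whose columns are the frame's x, y, z axes.
In Python, from bench import bot gives the robot as it stands.
- The arm moves only by the tool drive_tool, never from a script. Its argument "commands" is a list of rows, each a list of 3 entries, a list of its own where there are three numbers: the shift along the world's x, y, z in mm, then the turn about the world's z in degrees, then the closure, from 0 (fully open) to 1 (shut). A call has 1 to 12 rows; each row is the pose to reach, as a shift and turn from the pose measured when the call began; what a row does not reach only later rows make up. A row lasts 1/12 s, in which the tool goes at most 41.7 mm and 7.16 degrees, less where a joint would pass 70% of its speed; a pose out of reach is approached as far as the arm can. A call with a gripper value outside its range is refused whole. The fingers move at their own pace and stop on an object; "squeeze" is the grip in N (left out, the last holds). Time passes only in rows, so rows that repeat a pose let the fingers close. It gives the time, the measured TCP pose, the force and the opening at its end, in the units of the state.
- bot.get_state(): the state, without advancing time (a new reading comes with each control period).
- bot.snapshot(name): name is "scene" or "side" or "wrist"; returns a dict with "img" (420x560x3 uint8, red, green, blue), "fx", "fy", "cx", "cy" (pixels), "k1" (the pictures are not rectified: a ray, as slopes to the right and down, at radius r is drawn at 1 + k1 r^2 times it, then the intrinsics apply), "extrinsics" (4x4, takes a point from camera to world coordinates); the wrist camera has in their place "mount" (4x4, takes a point from camera to tool coordinates, whose origin is the TCP and whose axes are the tool frame's). Camera axes: x right, y up, looking along -z (the intrinsics and any distortion apply to the point x, -y, -z); pixel columns grow to the right and rows downward; lengths in m; the calibration is good to about 2 mm. A picture is of the moment at which its call begins: read the wrist's pose just before it. There is no depth.
- bot.sign_off(): hands the job in, once; it reports no verdict.
The state is a dict: "clock": time; "joint_positions": joint angles; "joint_vel": joint speeds; "tau": joint torques, N m; "tcp_pos": TCP position; "ee_rot": TCP orientation; "ft_force": force on the tool from outside, world axes, zero at the start; "ft_torque": the same for the moment, N m; "width": finger opening in m.
Only numpy, scipy, OpenCV 4.12 (cv2) and the standard library are available. Lean on these libraries where they do the work, as an engineer would, in place of code of your own. Each camera call takes 0.05 s, during which the arm holds its last target.

TASK

The dressing stick for the red grinder lies in the middle one of the three stacked trays. Swing open the two catches that clip the top tray on, lift the top tray off and stand it gently and level on a clear part of the board with the two blades and the hex key still in it; then take out the dressing stick and lay it flat on the bare board in front of the red grinder, to the right of the grey one. Leave the two lower trays stacked where they are and do not disturb the other things on the board.

Things in the scene. Friction and masses are not known exactly. Their poses are not given: they have to be found in the camera images.
- bottom_tray: Lowest of three grey stacking trays, loose, 1.1 kg, empty. Each tray is 172 mm long (its x) by 124 mm wide (its y) outside, with 3 mm walls (inside 166 x 118 mm) and a turned-out rim of 184 x 136 mm at the top. Origin: centre of its underside, on the board; z up. Its rim is 56 mm above its underside.
- middle_tray: Middle tray, loose, 0.6 kg, same size (rim 56 mm, inner floor 7 mm above its underside). Its foot nests 6 mm deep in the tray below with 3 mm play all round: its underside is 50 mm above the board. Holds the dressing stick and, in its corner near x = +63, y = +40 mm, a hexagon nut (27 mm wide, 12 mm high). Origin: centre of its underside, axes as the bottom tray.
- top_tray: Top tray, loose, a shallow carrying tray of the same outline, rim 40 mm above its underside, about 0.45 kg with its contents. Its foot nests 6 mm deep in the middle tray with 3 mm play all round; in the stack its underside is 100 mm above the board. Origin: centre of its underside, x along its length, z up.
- handle_grip (a point): Middle of the top tray's handle, a fixed bow along the tray's x with a black grip 90 mm long (x), 18 mm wide (y) and 16 mm high. This point is the grip's centre: 74 mm above the tray's underside, 67 mm above its inner floor, 34 mm above its rim. Axes as the top tray.
- top_tray_floor (a point): Centre of the inner floor of the top tray, 7 mm above the tray's underside; axes as the tray.
- blade: Steel hair-clipper blade lying loose in the top tray, 44 x 32 x 8 mm, 0.05 kg. Origin: centre of its underside.
- blade_2: A second blade like it, also loose in the top tray.
- key: Steel hex key lying loose in the top tray, 94 x 34 x 8 mm. Origin: centre of its underside, y along its length.
- catch_a (a joint): Swing catch on the +y long side of the middle tray. 0: shut, upright, hooked over the top tray's rim. Grows as it swings outward and down; hinge along the tray's x, 65 mm from the tray's middle line, 38 mm above the middle tray's underside. Light friction: pushed out past about 0.7 rad it drops and hangs open at 2.65 rad, reaching about 98 mm from the middle line.
- catch_b (a joint): The same kind of catch on the -y long side of the middle tray, opening towards -y.
- catch_a_tab (a point): Middle of the steel finger tab of catch_a, 36 mm wide along the tray's x, 3 mm thick. Shut, it stands 5 to 28 mm above the top tray's rim, 75 mm from the tray's middle line (this point 16 mm above the rim); below it the hook reaches in over the rim, its top 4 mm above the rim, its tip 62 mm from the middle line. Push the tab outward from its inner side. y away from the tray, z up when shut.
- catch_b_tab (a point): The same on catch_b, on the -y side of the tray.
- stick_center (a point): Centre of the grey-green abrasive dressing stick, a square bar 130 x 22 x 22 mm, about 0.16 kg, half-way up (11 mm above its underside). y along its length, x across, z up. It starts on the middle tray's floor, roughly along the tray's length.
- stick: The same dressing stick; origin at the centre of its underside, y along its length.
- dress_spot (a point): Middle, at board level, of the bare board in front of the red grinder and right of the grey one, 200 mm (world x) by 180 mm (world y): the stick's centre has to end over it, clear of what stands there, any way round. Fixed near it (mm from here): grey motor, 230 high, x above -20 with y above 95; its bare spindle end, 16 thick, 152 above the board, x 54 to 70 with y above 38; board's right edge y -85.
- board_left (a point): A point of the bare board left of the grey grinder, at board level; the stack stands on this part and the top tray has room here. Fixed round it (mm from here, world x and y): grinder, 260 high, y below -215; vice, 110 high, x below -105 with y above 80; drawer unit, 250 high, x above 115 with y above 60; board's front edge x -205, its left edge y 230; red screwdriver, x below -145 with y below -110.
- clipper_center (a point): Centre of a black hair clipper lying on the board, 174 mm long (its y), 46 mm wide, 38 mm high, 17 mm above its underside. Leave it alone.
- tin_center (a point): Centre of a flat round tin, 60 mm across, 24 mm high, on the board. Leave it alone.
- tape_center (a point): Centre of a roll of black tape lying flat on the board, 58 mm across, 19 mm high. Leave it alone.

How it is judged:
On the way, in this order (a step that is already met when the one before it is completed fails the run):
1. both catches are swung open while the top tray still sits on the stack (value of joint each of catch_a, catch_b above 1.3 rad and z of top_tray in the frame of middle_tray below 0.06 m), for 0.1 s.
2. the top tray is lifted clear of the middle tray, which stays in the stack (z of top_tray in the frame of middle_tray above 0.08 m and distance of each of middle_tray, bottom_tray from where it was at the start of the episode below 0.02 m), for 0.1 s.
3. the top tray stands level on the board, its contents in it (height (world z) of top_tray_floor between 0.002 and 0.014 m and angle between top_tray's own z axis and vertical below 0.06 rad and x of blade in the frame of top_tray between -0.075 and 0.075 m and y of blade in the frame of top_tray between -0.054 and 0.054 m and z of blade in the frame of top_tray between -0.005 and 0.05 m and x of blade_2 in the frame of top_tray between -0.075 and 0.075 m and y of blade_2 in the frame of top_tray between -0.054 and 0.054 m and z of blade_2 in the frame of top_tray between -0.005 and 0.05 m and x of key in the frame of top_tray between -0.075 and 0.075 m and y of key in the frame of top_tray between -0.054 and 0.054 m and z of key in the frame of top_tray between -0.005 and 0.05 m and contact force between top_tray and the fingers below 0.2 N), for 0.2 s.
4. the dressing stick is lifted out of the middle tray (height (world z) of stick_center above 0.12 m), for 0.05 s.
At the end, for the whole second after the job is handed in: Top tray level on the board (underside within 7 mm, tilt < 0.06 rad), blades and hex key in it; middle tray nested in the bottom one, both within 20 mm of their start; stick flat on the board, its centre within 100 mm (x) and 90 mm (y) of dress_spot; all at rest (height (world z) of top_tray_floor between 0.002 and 0.014 m and angle between top_tray's own z axis and vertical below 0.06 rad and x of blade in the frame of top_tray between -0.075 and 0.075 m and y of blade in the frame of top_tray between -0.054 and 0.054 m and z of blade in the frame of top_tray between -0.005 and 0.05 m and x of blade_2 in the frame of top_tray between -0.075 and 0.075 m and y of blade_2 in the frame of top_tray between -0.054 and 0.054 m and z of blade_2 in the frame of top_tray between -0.005 and 0.05 m and x of key in the frame of top_tray between -0.075 and 0.075 m and y of key in the frame of top_tray between -0.054 and 0.054 m and z of key in the frame of top_tray between -0.005 and 0.05 m and distance of each of middle_tray, bottom_tray from where it was at the start of the episode below 0.02 m and z of middle_tray in the frame of bottom_tray below 0.054 m and angle between middle_tray's own z axis and vertical below 0.04 rad and height (world z) of stick_center below 0.016 m and angle between stick_center's own y axis and vertical between 1.5 and 1.64 rad and x of stick_center in the frame of dress_spot between -0.1 and 0.1 m and y of stick_center in the frame of dress_spot between -0.09 and 0.09 m and linear speed of each of top_tray, stick below 0.01 m/s); the robot touches nothing.
It fails at once if the clipper, tin or tape is moved more than 15 mm (distance of any of clipper_center, tin_center, tape_center from where it was at the start of the episode above 0.015 m).
It fails at once if the top tray is tipped by more than 0.35 rad (angle between top_tray's own z axis and vertical above 0.35 rad).
It fails at once if the top tray hits the board at more than 0.4 m/s (height (world z) of top_tray_floor below 0.03 m and linear speed of top_tray above 0.4 m/s).
It fails at once if the lower trays are shifted more than 40 mm (distance of any of middle_tray, bottom_tray from where it was at the start of the episode above 0.04 m).
It fails at once if a thing falls out of the top tray (distance between any of blade, blade_2, key and top_tray_floor above 0.12 m).
It also fails if it takes over 72 s, if anything falls off the work surface, if the arm or the gripper's body presses on something with over 40 N, if the wrist force passes 120 N, or if a joint passes its speed limit or range.

## Working session

There is one attempt and no reset: what is moved stays moved. The work goes in short steps, Python scripts to look and compute and a tool call to move; the robot and the scene stay as the last step left them, time stands still between calls to the robot, and variables do not carry over. Pictures are saved under pics/ and viewed, and the job is handed in when it is done.

Besides the shell and the picture viewer there is one more tool, called after "Request:" as name(argument=value, ...) on one line, values as JSON. drive_tool: Moves the arm, as the interface text tells. Its arguments: {"type":"object","properties":{"commands":{"type":"array","items":{"type":"array"}},"squeeze":{"type":"number"}},"required":["commands"]}

```bash
mkdir -p pics; ls
cat > h.py <<'E'
import numpy as np, cv2
from bench import bot
def snap(n,f):
    st=bot.get_state() if n=="wrist" else None
    s=bot.snapshot(n); cv2.imwrite("pics/"+f,cv2.cvtColor(s["img"],cv2.COLOR_RGB2BGR))
    if n=="wrist":
        T=np.eye(4);T[:3,:3]=np.array(st["ee_rot"]);T[:3,3]=st["tcp_pos"]; s["extrinsics"]=T@np.array(s["mount"])
    d={k:s[k] for k in("fx","fy","cx","cy","k1")}; d["E"]=np.array(s["extrinsics"])
    np.savez("pics/"+f[:-4]+".npz",**d); return s
def load(f): return dict(np.load("pics/"+f+".npz"))
def ray(c,u,v):
    K=np.array([[c["fx"],0,c["cx"]],[0,c["fy"],c["cy"]],[0,0,1]],float)
    p=cv2.undistortPoints(np.array([[[u,v]]],float),K,np.array([float(c["k1"]),0,0,0]))[0,0]
    d=c["E"][:3,:3]@np.array([p[0],-p[1],-1]); return c["E"][:3,3],d
def onz(c,u,v,z):
    o,d=ray(c,u,v); return o+d*(z-o[2])/d[2]
def proj(c,P):
    q=np.linalg.inv(c["E"])@np.append(P,1); x,y=q[0]/-q[2],-q[1]/-q[2]; k=1+c["k1"]*(x*x+y*y)
    return c["fx"]*x*k+c["cx"],c["fy"]*y*k+c["cy"]
def tri(c1,p1,c2,p2):
    o1,d1=ray(c1,*p1);o2,d2=ray(c2,*p2); t=np.linalg.lstsq(np.stack([d1,-d2],1),o2-o1,rcond=None)[0]
    a=o1+d1*t[0];b=o2+d2*t[1]; return (a+b)/2,np.linalg.norm(a-b)
E
python3 - <<'E'
from h import *
for n in("scene","side","wrist"):
    snap(n,n+"0.png"); c=load(n+"0"); print(n,c["fx"],c["k1"],c["E"].round(3).tolist())
s=bot.get_state(); print(s)
E
```

```text
pics
scene 390.5602568812547 0.0244986646834206 [[0.637, -0.626, 0.449, 0.983], [0.77, 0.513, -0.379, -0.419], [0.007, 0.587, 0.809, 0.918], [0.0, 0.0, 0.0, 1.0]]
side 538.7300563760032 0.02681902701033049 [[0.761, -0.435, 0.482, 1.224], [0.649, 0.485, -0.586, -0.889], [0.022, 0.759, 0.651, 1.014], [0.0, 0.0, 0.0, 1.0]]
wrist 352.4585584765135 -0.038655676222996885 [[0.272, 0.917, 0.291, 0.251], [-0.962, 0.26, 0.08, -0.604], [-0.002, -0.302, 0.953, 0.373], [0.0, 0.0, 0.0, 1.0]]
{'clock': 0.15, 'joint_positions': array([ 1.55917181,  0.50166444, -0.42682494,  1.55121074,  0.22077731,
        1.13831293, -0.21029758]), 'joint_vel': array([ 6.02130595e-05, -2.40448659e-03,  1.30430657e-03, -4.42174892e-03,
        8.39927085e-04, -3.48200656e-04,  9.34551557e-04]), 'tau': array([-7.00077071e-03, -5.70036614e+01, -5.82561180e+00, -2.81285298e+01,
        1.05649236e-02,  7.82010437e-03, -3.11057966e-05]), 'tcp_pos': array([ 0.17624657, -0.62519949,  0.30307679]), 'ee_rot': array([[ 2.71406364e-01, -3.44937613e-04,  9.62464787e-01],
       [-9.62463601e-01,  1.51306659e-03,  2.71406571e-01],
       [-1.54989165e-03, -9.99998796e-01,  7.86660032e-05]]), 'ft_force': array([-0.29119997, -0.25030529, -0.13170861]), 'ft_torque': array([ 0.03668318, -0.01022666, -0.0134373 ]), 'width': 0.08540482835355327}
```

View pics/scene0.png

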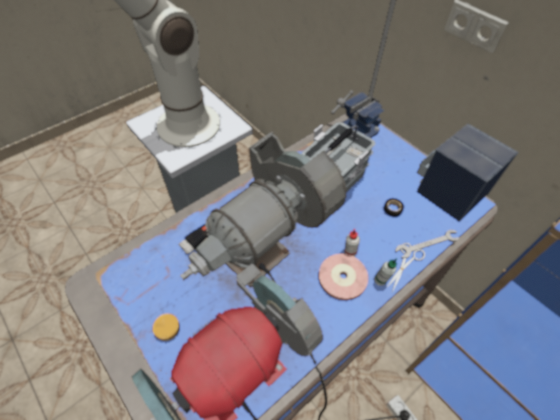

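View pics/side0.png

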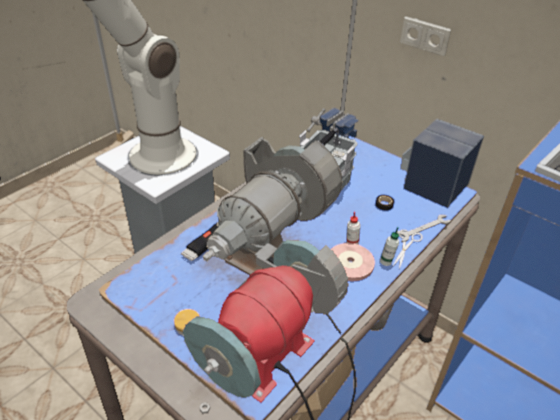

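View pics/wrist0.png

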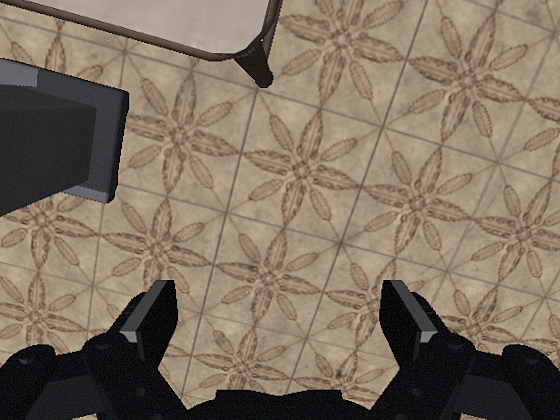

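The scene and side views show the stack mostly hidden behind the grey grinder (tray near scene px 350,150), the tin at (165,326), tape at (394,207) and the drawer unit at top right. The wrist view shows only floor. Next I'll locate things roughly.

Run:
```python
from h import *
c=load("scene0"); d=load("side0")
for n,u,v,z in [("base",190,128,0),("tin",165,326,.024),("tape",394,207,.02),("trayend",365,150,.14),("traycorner",372,140,.14),("grinderLeft",340,180,.2),("leftcorner",495,212,0),("frontright",70,285,0),("drawerbase",422,190,0),("frontleft",375,100,0),("clipper",195,240,.02)]:
    print(n,onz(c,u,v,z).round(3))
for n,u,v,z in [("tin",187,321,.024),("tape",385,202,.02),("clipper",203,240,.02),("clipend",185,258,0),("redmotor front",215,290,.1),("vice",340,120,.1),("trayend",350,155,.14)]:
    print("s",n,onz(d,u,v,z).round(3))
for f,cc in(("scene0",c),("side0",d)):
    im=cv2.imread(f"pics/{f}.png"); cr=im[90:220,240:400]; cv2.imwrite(f"pics/{f}c.png",cv2.resize(cr,None,fx=4.5,fy=4.5,interpolation=cv2.INTER_CUBIC))
```

```text
base [ 0.018 -0.005  0.   ]
tin [ 0.577 -0.417  0.024]
tape [0.686 0.261 0.02 ]
trayend [0.546 0.259 0.14 ]
traycorner [0.531 0.303 0.14 ]
grinderLeft [0.61  0.087 0.2  ]
leftcorner [0.876 0.487 0.   ]
frontright [ 0.322 -0.546  0.   ]
drawerbase [0.691 0.391 0.   ]
frontleft [0.316 0.595 0.   ]
clipper [ 0.42  -0.237  0.02 ]
s tin [ 0.581 -0.419  0.024]
s tape [0.688 0.259 0.02 ]
s clipper [ 0.409 -0.207  0.02 ]
s clipend [ 0.408 -0.272  0.   ]
s redmotor front [ 0.613 -0.356  0.1  ]
s vice [0.393 0.434 0.1  ]
s trayend [0.563 0.237 0.14 ]
```

View pics/scene0c.png

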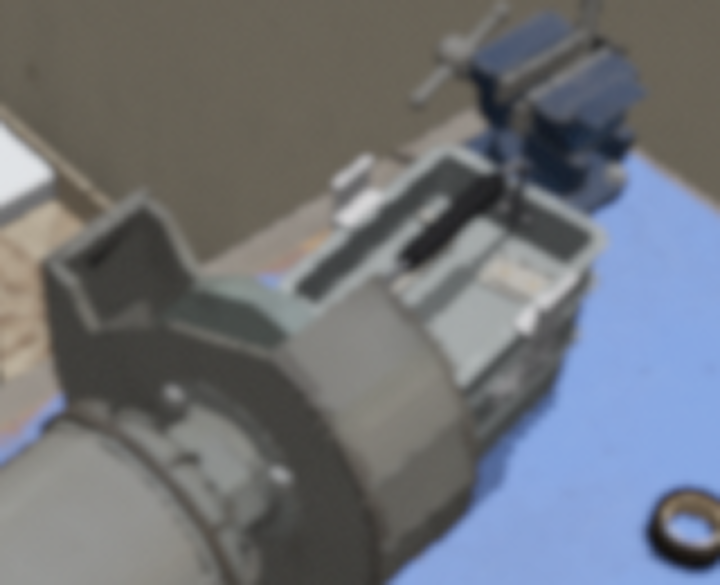

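View pics/side0c.png

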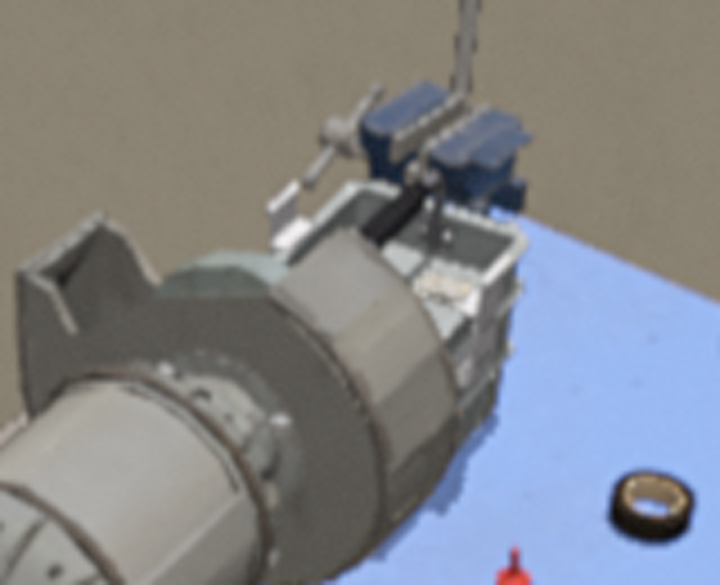

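The stack stands on the left with its long axis roughly along world y, centre near (0.47, 0.22), with catches on the ±x sides. I'll raise the arm and swing over in an arc.

Request:
drive_tool(commands=[[[0,0,40],0,0],[[0,0,80],0,0],[[0,0,120],0,0],[[10,5,155],0,0],[[40,20,180],5,0],[[75,40,195],10,0],[[110,60,200],15,0],[[145,80,200],20,0],[[180,105,200],25,0],[[215,130,200],30,0],[[245,155,200],35,0],[[275,180,200],40,0]])

```text
clock: 1.15
tcp_pos: [0.4528, -0.4433, 0.5028]
ee_rot: [[0.829, -0.001, 0.559], [-0.559, 0.001, 0.829], [-0.002, -1.0, 0.0]]
ft_force: [0.5, -1.0, 0.0]
width: 0.0855
```

Request:
drive_tool(commands=[[[20,35,0],3,0],[[40,70,0],6,0],[[55,105,0],9,0],[[68,140,0],12,0],[[78,180,0],15,0],[[88,220,0],18,0],[[95,260,0],21,0],[[98,300,0],24,0],[[98,340,0],27,0],[[98,380,0],30,0],[[95,420,0],34,0],[[90,460,0],34,0]])

```text
clock: 2.15
tcp_pos: [0.5424, 0.0185, 0.5026]
ee_rot: [[1.0, -0.002, -0.004], [0.004, 0.0, 1.0], [-0.002, -1.0, 0.0]]
ft_force: [1.2, 0.2, 0.1]
width: 0.0852
```

Request:
drive_tool(commands=[[[-15,40,0],0,0],[[-30,80,0],0,0],[[-45,120,0],0,0],[[-60,150,0],0,0],[[-70,170,0],0,0],[[-70,170,0],0,0],[[-70,170,0],0,0]])

```text
clock: 2.73
tcp_pos: [0.4714, 0.1901, 0.5027]
ee_rot: [[1.0, -0.002, -0.008], [0.008, -0.0, 1.0], [-0.002, -1.0, -0.0]]
ft_force: [0.8, -1.1, -1.0]
width: 0.0854
```

Run:
```python
from h import *
snap("wrist","w1.png")
```

```text
(no output)
```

View pics/w1.png

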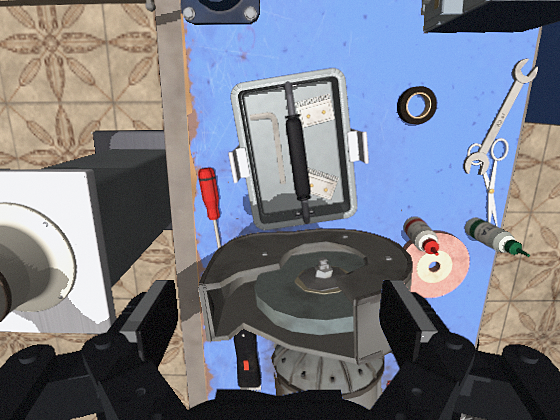

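The wrist view shows the stack from above (px 232–357 × 68–230), handle at (299,150), catch tabs at (238,163) and (359,147). The trays are turned slightly. I'll zoom in for a better measurement.

Run:
```python
from h import *
im=cv2.imread("pics/w1.png"); cr=im[55:245,195:385]; cv2.imwrite("pics/w1c.png",cv2.resize(cr,None,fx=3.1,fy=3.1,interpolation=cv2.INTER_CUBIC))
```

```text
(no output)
```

View pics/w1c.png

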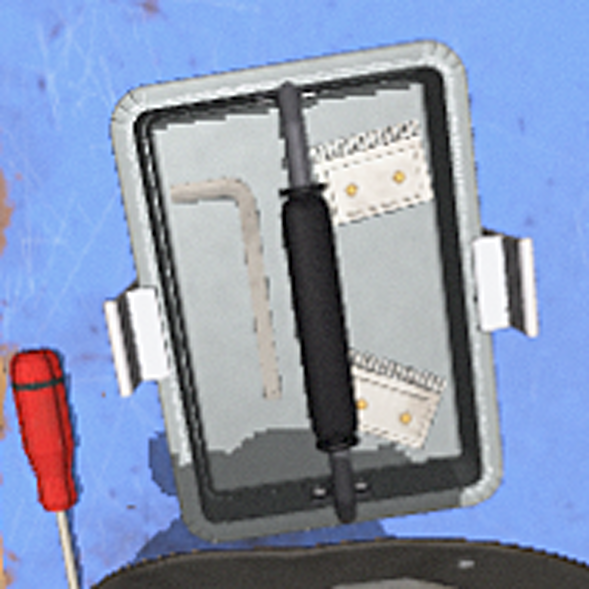

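Run:
```python
from h import *
c=load("w1"); f=lambda p,z: onz(c,p[0]/3.1+195,p[1]/3.1+55,z)
print("cam",c["E"][:3,3].round(3))
for n,p,z in [("gripT",(303,190),.182),("gripB",(337,447),.182),("gripmid",(320,318),.182),
 ("L1",(112,120),.14),("L2",(185,510),.14),("R1",(467,80),.14),("R2",(500,480),.14),("T1",(140,82),.14),("T2",(430,42),.14),("B1",(205,540),.14),("B2",(470,505),.14),
 ("tabL1",(107,305),.168),("tabL2",(123,395),.168),("tabR1",(532,238),.168),("tabR2",(535,333),.168),("hookL tip",(157,290),.144),("hookLtip2",(170,377),.144),("hookR",(473,235),.144),("hookR2",(483,330),.144)]:
    print(n,f(p,z).round(4))
```

```text
cam [0.471 0.268 0.573]
gripT [0.4862 0.2556 0.182 ]
gripB [0.5007 0.164  0.182 ]
gripmid [0.4932 0.2115 0.182 ]
L1 [0.4156 0.2793 0.14  ]
L2 [0.4413 0.1251 0.14  ]
R1 [0.5483 0.2948 0.14  ]
R2 [0.5719 0.1393 0.14  ]
T1 [0.4264 0.2929 0.14  ]
T2 [0.5338 0.3078 0.14  ]
B1 [0.4496 0.1119 0.14  ]
B2 [0.5602 0.1283 0.14  ]
tabL1 [0.4154 0.2137 0.168 ]
tabL2 [0.4203 0.1799 0.168 ]
tabR1 [0.5703 0.2393 0.168 ]
tabR2 [0.5742 0.2047 0.168 ]
hookL tip [0.4317 0.2164 0.144 ]
hookLtip2 [0.4363 0.1821 0.144 ]
hookR [0.5533 0.2384 0.144 ]
hookR2 [0.5597 0.202  0.144 ]
```

Run:
```python
from h import *
c=load("w1")
for n,p,z in [("grinder guard edge",(310,233),.25),("guard edge",(380,240),.2),("guard left",(205,280),.2),("guard right",(412,270),.2),("board front edge",(185,60),0),("wood edge",(160,60),0),("vice right",(258,22),.1),("vice right low",(258,22),.02),("drawer left edge",(424,10),.0),("drawer",(424,27),0),("drawer l2",(440,33),0),("tape",(416,104),.019),("screwdriver",(207,170),.02),("sdtop",(207,210),.02),("redbottle",(425,237),.06),("back blue edge",(535,100),0),("clipper",(247,360),.03),("greycup",(270,115),.0)]:
    print(n,onz(c,*p,z).round(3))
```

```text
grinder guard edge [0.503 0.148 0.25 ]
guard edge [0.588 0.122 0.2  ]
guard left [0.386 0.069 0.2  ]
guard right [0.629 0.084 0.2  ]
board front edge [0.329 0.331 0.   ]
wood edge [0.291 0.331 0.   ]
vice right [0.445 0.364 0.1  ]
vice right low [0.441 0.38  0.02 ]
drawer left edge [0.683 0.404 0.   ]
drawer [0.685 0.381 0.   ]
drawer l2 [0.71  0.373 0.   ]
tape [0.679 0.271 0.019]
screwdriver [0.359 0.167 0.02 ]
sdtop [0.355 0.101 0.02 ]
redbottle [0.702 0.072 0.06 ]
back blue edge [0.876 0.281 0.   ]
clipper [ 0.416 -0.188  0.03 ]
greycup [0.458 0.252 0.   ]
```

Request:
drive_tool(commands=[[[10,40,0],0,0],[[20,80,0],0,0],[[30,120,0],0,0],[[40,140,0],0,0],[[40,140,0],0,0],[[40,140,0],0,0]])

```text
clock: 3.28
tcp_pos: [0.5135, 0.3281, 0.5008]
ee_rot: [[1.0, -0.005, -0.005], [0.005, -0.001, 1.0], [-0.005, -1.0, -0.001]]
ft_force: [1.7, -1.1, -0.0]
width: 0.0853
```

Run:
```python
from h import *
snap("wrist","w2.png")
```

```text
(no output)
```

View pics/w2.png

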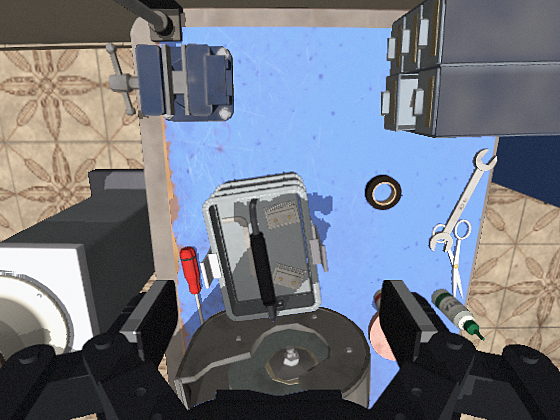

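Run:
```python
from h import *
c=load("w2")
for n,p,z in [("left edge blue",(300,26),0),("left edge wood",(300,10),0),("vice R base",(232,100),.0),("vice R top",(230,60),.1),("vice near",(190,121),0.0),("drawer left",(382,100),.1),("drawer left handle",(382,100),.05),("drawer near",(400,130),.0),("drawer body",(420,133),.0),("tape",(383,192),.019),("blue front",(166,150),0),("gripmid",(262,268),.182),
("gripT",(257,233),.182),("gripB",(267,303),.182)]:
    print(n,onz(c,*p,z).round(3))
```

```text
left edge blue [0.543 0.516 0.   ]
left edge wood [0.542 0.538 0.   ]
vice R base [0.44  0.412 0.   ]
vice R top [0.452 0.458 0.1  ]
vice near [0.373 0.38  0.   ]
drawer left [0.644 0.412 0.1  ]
drawer left handle [0.658 0.413 0.05 ]
drawer near [0.705 0.368 0.   ]
drawer body [0.737 0.364 0.   ]
tape [0.681 0.272 0.019]
blue front [0.331 0.335 0.   ]
gripmid [0.493 0.215 0.182]
gripT [0.488 0.261 0.182]
gripB [0.499 0.167 0.182]
```

The board's left edge is at y≈0.54, the vice ends at x≈0.45 and the drawer unit starts at x≈0.66, so the top tray will go at about (0.55, 0.425). Now I'll close the gripper and come down inside the +x-side tab.

Request:
drive_tool(commands=[[[8,-30,-20],4,1],[[16,-60,-40],8.5,1],[[24,-90,-60],8.5,1],[[30,-110,-90],8.5,1],[[30,-110,-130],8.5,1],[[30,-110,-170],8.5,1],[[30,-110,-200],8.5,1],[[30,-110,-220],8.5,1],[[30,-110,-220],8.5,1],[[30,-110,-220],8.5,1]])

```text
clock: 4.17
tcp_pos: [0.5437, 0.2146, 0.281]
ee_rot: [[0.989, -0.005, -0.148], [0.148, -0.004, 0.989], [-0.005, -1.0, -0.003]]
ft_force: [-0.4, 0.6, 0.3]
width: -0.0003
```

Run:
```python
from h import *
snap("wrist","w3.png"); snap("scene","s3.png"); print(bot.get_state()["width"])
im=cv2.imread("pics/s3.png"); cv2.imwrite("pics/s3c.png",cv2.resize(im[70:220,250:430],None,fx=4,fy=4,interpolation=cv2.INTER_CUBIC))
```

```text
-0.00032313736247524414
```

View pics/w3.png

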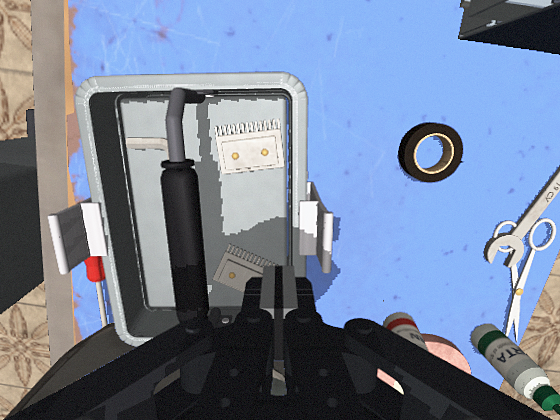

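View pics/s3c.png

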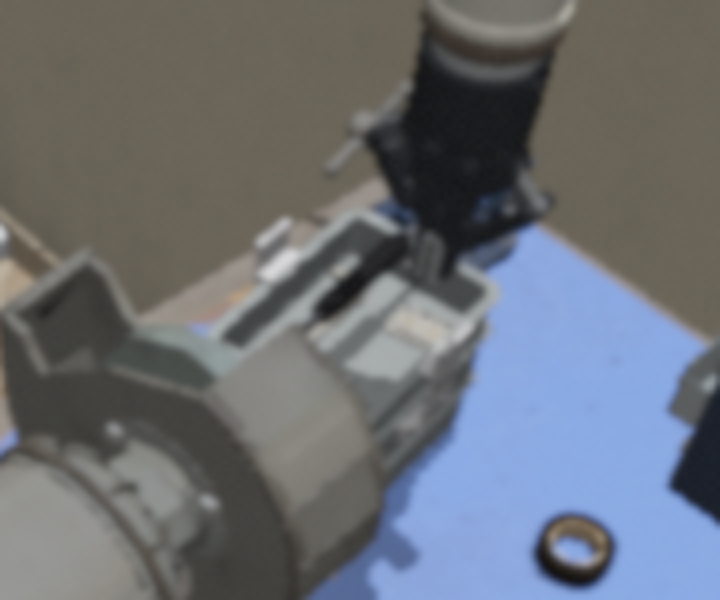

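Run:
```python
from h import *
c=load("w3"); t=np.array([.5437,.2146,.281]); R=np.array([[0.989,-0.005,-0.148],[0.148,-0.004,0.989],[-0.005,-1.0,-0.003]])
for d in(.060,.073,.086):
  for z in(-.011,.011):
    print(d,z,[np.round(proj(c,t+R@np.array([x,d,z]))) for x in(-.0145,0,.0145)])
for p,z in [((328,195),.168),((333,272),.168),((50,213),.168),((62,273),.168)]: print(onz(c,*p,z).round(4))
```

```text
0.06 -0.011 [array([244., 321.]), array([278., 321.]), array([312., 321.])]
0.06 0.011 [array([243., 275.]), array([278., 275.]), array([314., 275.])]
0.073 -0.011 [array([247., 305.]), array([278., 305.]), array([309., 305.])]
0.073 0.011 [array([246., 262.]), array([278., 262.]), array([311., 262.])]
0.086 -0.011 [array([249., 291.]), array([278., 291.]), array([307., 291.])]
0.086 0.011 [array([248., 250.]), array([278., 250.]), array([308., 250.])]
[0.5649 0.2492 0.168 ]
[0.5765 0.2048 0.168 ]
[0.415  0.2164 0.168 ]
[0.4202 0.1799 0.168 ]
```

Request:
drive_tool(commands=[[[0,0,-30],0,1],[[0,0,-52],0,1],[[0,0,-53],0,1],[[10,1.5,-53],0,1],[[20,3,-54],0,1],[[30,4.5,-56],0,1],[[40,6,-60],0,1],[[50,7.5,-65],0,1],[[60,9,-70],0,1],[[68,10,-74],0,1],[[75,11,-76],0,1],[[75,11,-76],0,1]])

```text
clock: 5.27
tcp_pos: [0.6207, 0.2273, 0.2062]
ee_rot: [[0.989, -0.002, -0.148], [0.148, -0.001, 0.989], [-0.002, -1.0, -0.001]]
ft_force: [0.3, -0.8, -0.7]
width: -0.0002
```

Run:
```python
from h import *
snap("wrist","w4.png")
```

```text
(no output)
```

View pics/w4.png

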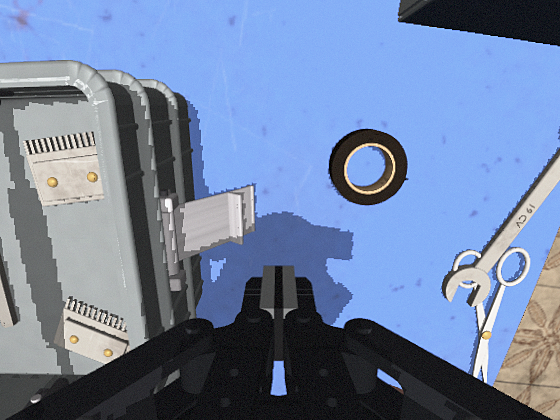

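The picture shows the +x catch hanging open (tab at 220,215). Now the other one, crossing above the handle.

Request:
drive_tool(commands=[[[0,0,40],0,1],[[0,0,80],0,1],[[-35,-5,95],0,1],[[-70,-10,95],0,1],[[-105,-15,95],0,1],[[-140,-20,95],0,1],[[-176,-25,95],0,1],[[-176,-25,95],0,1],[[-176,-25,60],0,1],[[-176,-25,30],0,1],[[-176,-25,25],0,1],[[-176,-25,25],0,1]])

```text
clock: 6.32
tcp_pos: [0.4425, 0.2021, 0.2304]
ee_rot: [[0.989, -0.006, -0.15], [0.15, -0.003, 0.989], [-0.006, -1.0, -0.002]]
ft_force: [0.1, 0.2, -0.6]
width: 0.0004
```

Request:
drive_tool(commands=[[[-10,-1.5,0],0,1],[[-20,-3,-2],0,1],[[-30,-4.5,-5],0,1],[[-40,-6,-9],0,1],[[-50,-7.5,-14],0,1],[[-60,-9,-19],0,1],[[-68,-10,-23],0,1],[[-75,-11,-25],0,1],[[-75,-11,-25],0,1]])

```text
clock: 7.07
tcp_pos: [0.3656, 0.1906, 0.2049]
ee_rot: [[0.989, -0.007, -0.151], [0.151, -0.004, 0.989], [-0.007, -1.0, -0.003]]
ft_force: [0.3, 0.2, -0.5]
width: -0.0001
```

Run:
```python
from h import *
snap("wrist","w5.png")
```

```text
(no output)
```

View pics/w5.png

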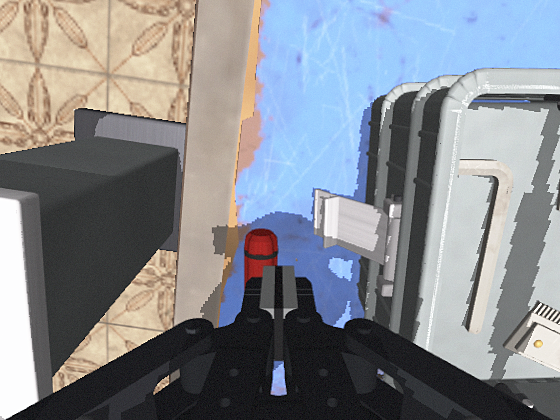

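Both catches now hang open (this one at px 350,220). I'll open the gripper and go above the handle.

Request:
drive_tool(commands=[[[0,0,40],0,1],[[0,0,80],0,1],[[0,0,115],0,0.6],[[35,5,125],0,0.3],[[70,11,125],0,0],[[105,17,125],0,0],[[128,20,125],0,0],[[128,20,125],0,0],[[128,20,125],0,0]])

```text
clock: 7.87
tcp_pos: [0.4959, 0.2111, 0.3301]
ee_rot: [[0.989, -0.007, -0.149], [0.149, -0.001, 0.989], [-0.007, -1.0, -0.0]]
ft_force: [-0.3, 0.5, -0.2]
width: 0.083
```

Run:
```python
from h import *
snap("wrist","w6.png")
```

```text
(no output)
```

View pics/w6.png

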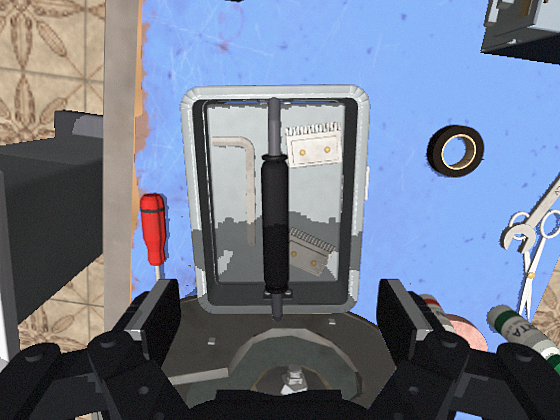

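Run:
```python
from h import *
c=load("w6")
for p in [(273,158),(276,294),(275,226)]: print(onz(c,*p,.18).round(4))
for p in [(182,95),(368,95),(205,312),(356,305)]: print(onz(c,*p,.14).round(4))
```

```text
[0.485  0.2557 0.18  ]
[0.501  0.1612 0.18  ]
[0.4928 0.2115 0.18  ]
[0.4152 0.2842 0.14  ]
[0.5445 0.3037 0.14  ]
[0.4466 0.1116 0.14  ]
[0.5723 0.1379 0.14  ]
```

Request:
drive_tool(commands=[[[-2.5,-1.5,-35],0,0],[[-2.5,-1.5,-70],0,0],[[-2.5,-1.5,-95],0,0],[[-2.5,-1.5,-103],0,0],[[-2.5,-1.5,-103],0,0],[[-2.5,-1.5,-103],0,0.5],[[-2.5,-1.5,-103],0,1],[[-2.5,-1.5,-103],0,1],[[-2.5,-1.5,-103],0,1],[[-2.5,-1.5,-103],0,1],[[-2.5,-1.5,-103],0,1],[[-2.5,-1.5,-103],0,1]], squeeze=70)

```text
clock: 8.92
tcp_pos: [0.4927, 0.21, 0.228]
ee_rot: [[0.989, -0.005, -0.151], [0.151, -0.002, 0.989], [-0.006, -1.0, -0.001]]
ft_force: [-0.4, -1.2, 5.1]
width: 0.0169
```

Request:
drive_tool(commands=[[[0,0,5],0,1],[[0,0,10],0,1],[[0,0,20],0,1],[[0,0,30],0,1],[[0,0,45],0,1],[[0,0,60],0,1],[[0,0,75],0,1],[[0,0,80],0,1],[[0,0,80],0,1]])

```text
clock: 9.67
tcp_pos: [0.4934, 0.2106, 0.3098]
ee_rot: [[0.989, -0.002, -0.151], [0.151, -0.001, 0.989], [-0.002, -1.0, -0.001]]
ft_force: [0.3, 0.1, -5.4]
width: 0.0168
```

Run:
```python
from h import *
snap("wrist","w7.png"); snap("side","d7.png")
im=cv2.imread("pics/d7.png"); cv2.imwrite("pics/d7c.png",cv2.resize(im[60:220,250:430],None,fx=3.5,fy=3.5,interpolation=cv2.INTER_CUBIC))
```

```text
(no output)
```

View pics/w7.png

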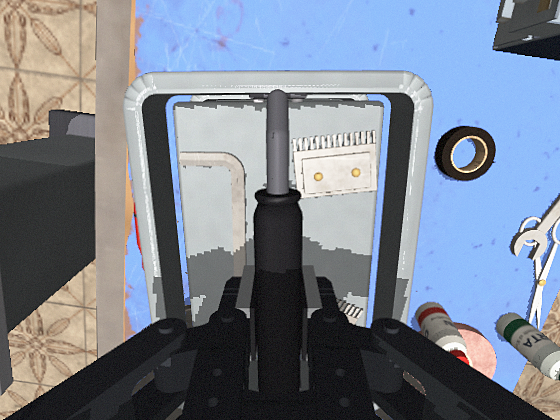

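View pics/d7c.png

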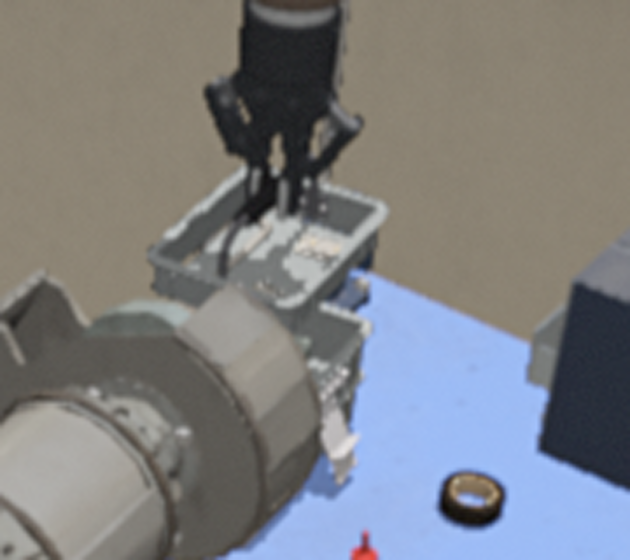

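The top tray is lifted level with its contents in, and the middle tray has stayed put. I'll carry it over gently.

Request:
drive_tool(commands=[[[2,6,0],0,1],[[5,18,0],0,1],[[10,36,0],-1,1],[[16,58,0],-2,1],[[22,82,0],-3,1],[[28,107,0],-4,1],[[35,132,0],-5,1],[[42,157,0],-6,1],[[48,180,0],-7,1],[[53,198,0],-8,1],[[56,210,0],-8.7,1],[[57,215,0],-8.7,1]])

```text
clock: 10.77
tcp_pos: [0.5484, 0.4275, 0.3059]
ee_rot: [[1.0, -0.008, -0.002], [0.002, -0.001, 1.0], [-0.008, -1.0, -0.001]]
ft_force: [-0.4, 0.1, -5.4]
width: 0.0169
```

Request:
drive_tool(commands=[[[0,0,-5],0,1],[[0,0,-20],0,1],[[0,0,-40],0,1],[[0,0,-60],0,1],[[0,0,-80],0,1],[[0,0,-100],0,1],[[0,0,-120],0,1],[[0,0,-135],0,1],[[0,0,-145],0,1],[[0,0,-150],0,1],[[0,0,-150],0,1]])

```text
clock: 11.68
tcp_pos: [0.5481, 0.4265, 0.1543]
ee_rot: [[1.0, -0.01, -0.001], [0.001, -0.003, 1.0], [-0.01, -1.0, -0.003]]
ft_force: [-0.3, -1.0, -4.2]
width: 0.0169
```

Run:
```python
from h import *
snap("wrist","w8.png"); snap("side","d8.png"); print(bot.get_state()["ft_force"])
im=cv2.imread("pics/d8.png"); cv2.imwrite("pics/d8c.png",cv2.resize(im[60:220,280:460],None,fx=3.5,fy=3.5,interpolation=cv2.INTER_CUBIC))
```

```text
[ 0.51514714  1.4810235  -4.4234483 ]
```

View pics/w8.png

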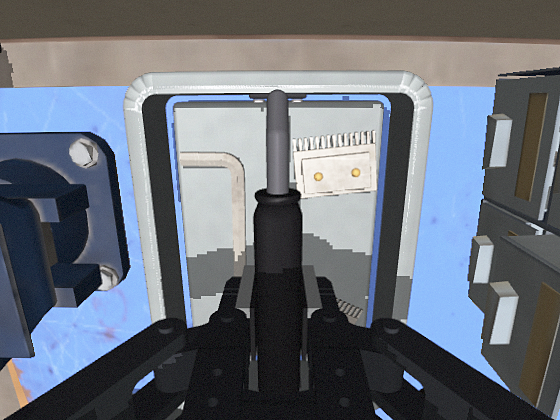

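View pics/d8c.png

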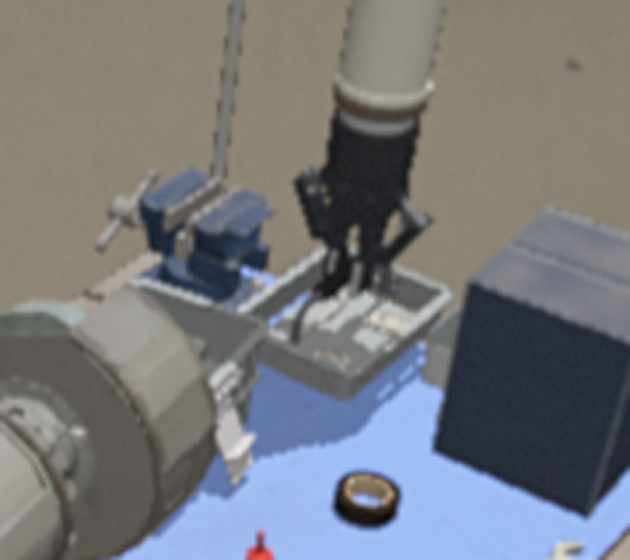

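The tray hangs about 26 mm above bare board, clear of the vice and drawers. I'll lower it gently.

Request:
drive_tool(commands=[[[0,0,-6],0,1],[[0,0,-12],0,1],[[0,0,-17],0,1],[[0,0,-21],0,1],[[0,0,-24],0,1],[[0,0,-26],0,1],[[0,0,-27],0,1],[[0,0,-27],0,1],[[0,0,-27],0,1]])

```text
clock: 12.53
tcp_pos: [0.5488, 0.4279, 0.1297]
ee_rot: [[1.0, -0.008, -0.002], [0.002, -0.0, 1.0], [-0.008, -1.0, -0.0]]
ft_force: [-0.5, 0.0, -5.2]
width: 0.0168
```

Request:
drive_tool(commands=[[[0,0,-1],0,1],[[0,0,-2],0,1],[[0,0,-3],0,1],[[0,0,-3],0,1],[[0,0,-3],0,1]])

```text
clock: 12.95
tcp_pos: [0.5487, 0.4282, 0.1281]
ee_rot: [[1.0, -0.007, -0.002], [0.002, -0.0, 1.0], [-0.007, -1.0, -0.0]]
ft_force: [-3.5, -2.7, 6.2]
width: 0.0168
```

Contact: the force has turned to +6 N. Now open the gripper gently and rise.

Request:
drive_tool(commands=[[[0,0,0],0,0.8],[[0,0,0],0,0.5],[[0,0,0],0,0.2],[[0,0,0],0,0],[[0,0,0],0,0],[[0,0,0],0,0],[[0,0,20],0,0],[[0,0,50],0,0],[[0,0,90],0,0],[[0,0,130],0,0],[[0,0,170],0,0],[[0,0,200],0,0]])

```text
clock: 13.95
tcp_pos: [0.5488, 0.429, 0.3322]
ee_rot: [[1.0, -0.004, -0.002], [0.002, 0.002, 1.0], [-0.004, -1.0, 0.002]]
ft_force: [-0.2, 1.1, 0.6]
width: 0.0852
```

Run:
```python
from h import *
snap("wrist","w9.png"); snap("side","d9.png")
im=cv2.imread("pics/d9.png"); cv2.imwrite("pics/d9c.png",cv2.resize(im[60:220,280:460],None,fx=3.5,fy=3.5,interpolation=cv2.INTER_CUBIC))
```

```text
(no output)
```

View pics/w9.png

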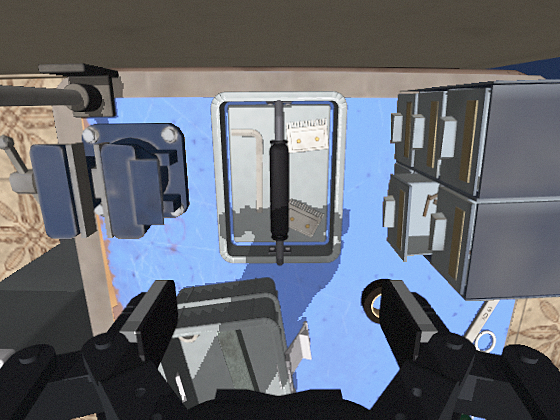

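View pics/d9c.png

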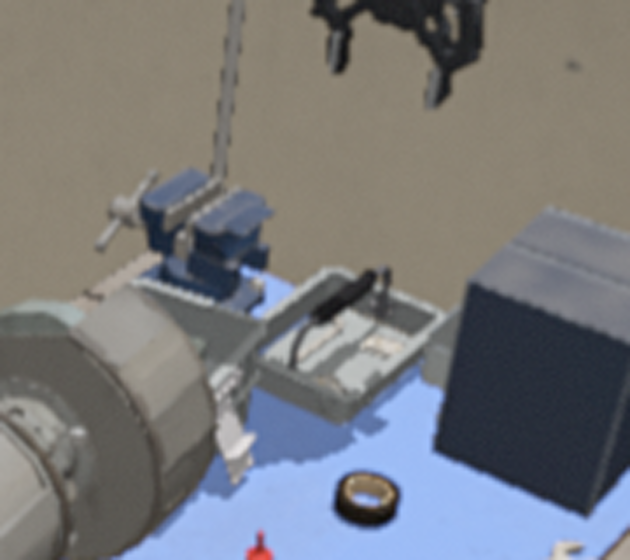

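The top tray stands flat on the board with both blades and the key inside. Next I'll look into the middle tray.

Request:
drive_tool(commands=[[[0,-10,30],0,0],[[-8,-45,60],2,0],[[-16,-85,80],4,0],[[-24,-125,80],6,0],[[-32,-165,80],8.7,0],[[-40,-205,80],8.7,0],[[-48,-245,80],8.7,0],[[-55,-280,80],8.7,0],[[-55,-280,80],8.7,0],[[-55,-280,80],8.7,0]])

```text
clock: 14.88
tcp_pos: [0.4955, 0.1459, 0.4149]
ee_rot: [[0.99, -0.0, -0.144], [0.144, 0.005, 0.99], [0.001, -1.0, 0.005]]
ft_force: [-0.8, 0.7, -0.4]
width: 0.0855
```

Run:
```python
from h import *
snap("wrist","w10.png")
```

View pics/w10.png

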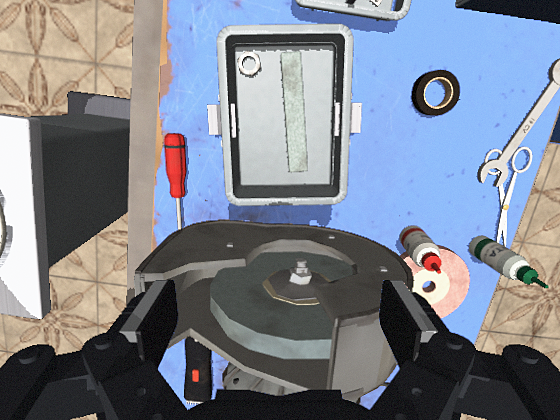

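Run:
```python
from h import *
im=cv2.imread("pics/w10.png"); cv2.imwrite("pics/w10c.png",cv2.resize(im[15:215,205:365],None,fx=3,fy=3,interpolation=cv2.INTER_CUBIC))
c=load("w10")
for p in [(281,53),(301,52),(307,171),(288,172)]: print(onz(c,*p,.079).round(4))
print("rim");
for p in [(219,28),(352,27),(230,203),(346,203)]: print(onz(c,*p,.106).round(4))
```

```text
[0.4801 0.2771 0.079 ]
[0.5009 0.2811 0.079 ]
[0.5285 0.156  0.079 ]
[0.5068 0.1516 0.079 ]
rim
[0.4171 0.2874 0.106 ]
[0.5455 0.3071 0.106 ]
[0.4466 0.1126 0.106 ]
[0.5748 0.1312 0.106 ]
```

View pics/w10c.png

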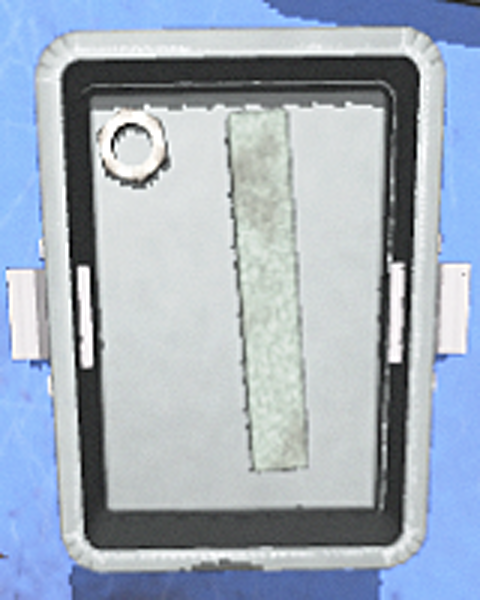

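The stick centre is at (0.504, 0.2165), turned 12° from y, and the nut is well clear of it. I'll go down with a part-open gripper.

Request:
drive_tool(commands=[[[2,25,-30],2,0.4],[[5,50,-65],4,0.4],[[8,70,-100],4,0.4],[[8.5,70.5,-140],4,0.4],[[8.5,70.5,-175],4,0.4],[[8.5,70.5,-200],4,0.4],[[8.5,70.5,-210],4,0.4],[[8.5,70.5,-210],4,0.4],[[8.5,70.5,-210],4,0.4]], squeeze=50)

```text
clock: 15.68
tcp_pos: [0.5034, 0.2215, 0.2059]
ee_rot: [[0.976, -0.0, -0.22], [0.22, 0.008, 0.976], [0.001, -1.0, 0.008]]
ft_force: [0.4, -0.7, 0.4]
width: 0.0511
```

Run:
```python
from h import *
snap("wrist","w11.png")
```

```text
(no output)
```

View pics/w11.png

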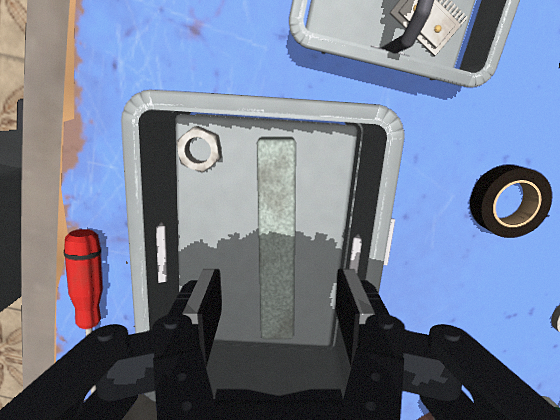

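Request:
drive_tool(commands=[[[0,-4,-25],0,0.4],[[0,-5,-45],0,0.4],[[0,-5,-62],0,0.4],[[0,-5,-70],0,0.4],[[0,-5,-72],0,0.4],[[0,-5,-72],0,0.4]])

```text
clock: 16.23
tcp_pos: [0.5048, 0.2168, 0.136]
ee_rot: [[0.976, 0.003, -0.219], [0.219, 0.009, 0.976], [0.005, -1.0, 0.008]]
ft_force: [-0.3, -0.8, 0.1]
width: 0.0513
```

Request:
drive_tool(commands=[[[0,0,0],0,0.6],[[0,0,0],0,0.8],[[0,0,0],0,1],[[0,0,0],0,1],[[0,0,0],0,1],[[0,0,0],0,1]])

```text
clock: 16.73
tcp_pos: [0.5057, 0.2175, 0.1376]
ee_rot: [[0.976, 0.006, -0.219], [0.219, 0.01, 0.976], [0.008, -1.0, 0.008]]
ft_force: [-0.5, -1.3, 6.6]
width: 0.0207
```

Request:
drive_tool(commands=[[[0,0,5],0,1],[[0,0,15],0,1],[[0,0,30],0,1],[[0,0,50],0,1],[[0,0,80],0,1],[[0,0,110],0,1],[[0,0,145],0,1],[[0,0,180],0,1],[[0,0,200],0,1],[[0,0,200],0,1]])

```text
clock: 17.57
tcp_pos: [0.5071, 0.2195, 0.3439]
ee_rot: [[0.975, 0.014, -0.22], [0.219, 0.013, 0.976], [0.017, -1.0, 0.009]]
ft_force: [1.1, 0.1, -1.6]
width: 0.0207
```

Run:
```python
from h import *
snap("wrist","w12.png"); snap("side","d12.png")
```

```text
(no output)
```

View pics/w12.png

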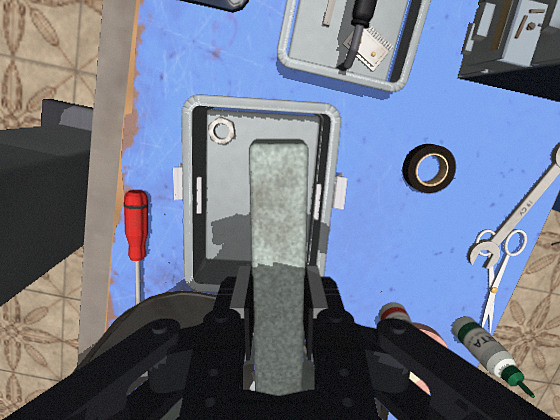

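View pics/d12.png

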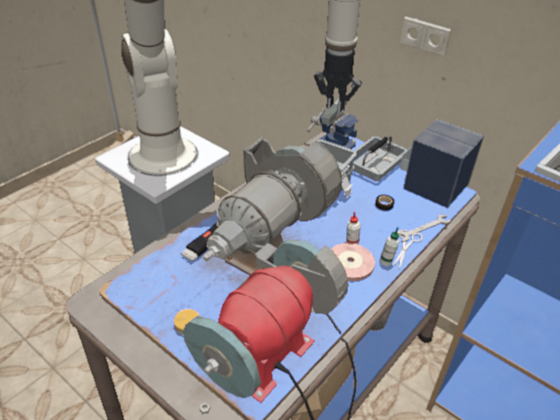

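The stick is held (width 20.7 mm) and the lower trays look unmoved. Next I'll measure the right-hand spot from the stored pictures.

Run:
```python
from h import *
for f in("scene0","side0"):
    im=cv2.imread(f"pics/{f}.png"); cr=im[200:380,60:280]; cv2.imwrite(f"pics/{f}r.png",cv2.resize(cr,None,fx=3.5,fy=3.3,interpolation=cv2.INTER_CUBIC))
```

```text
(no output)
```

View pics/scene0r.png

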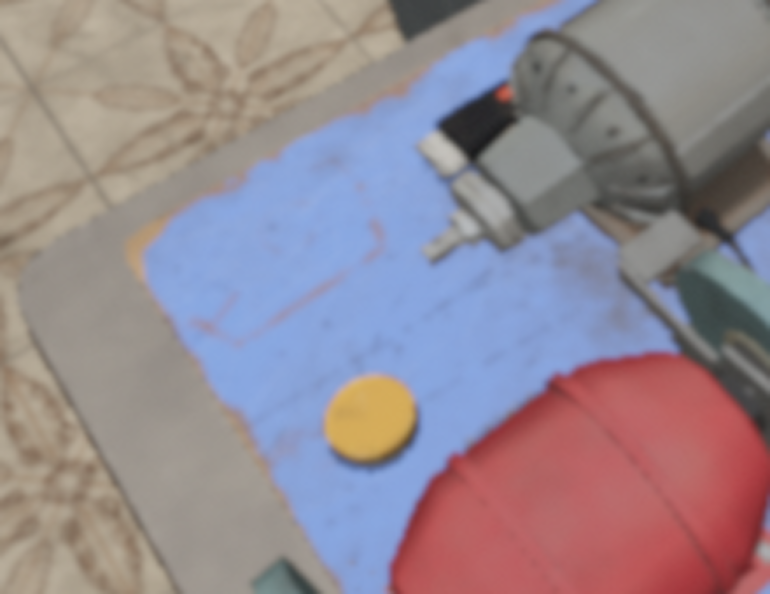

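View pics/side0r.png

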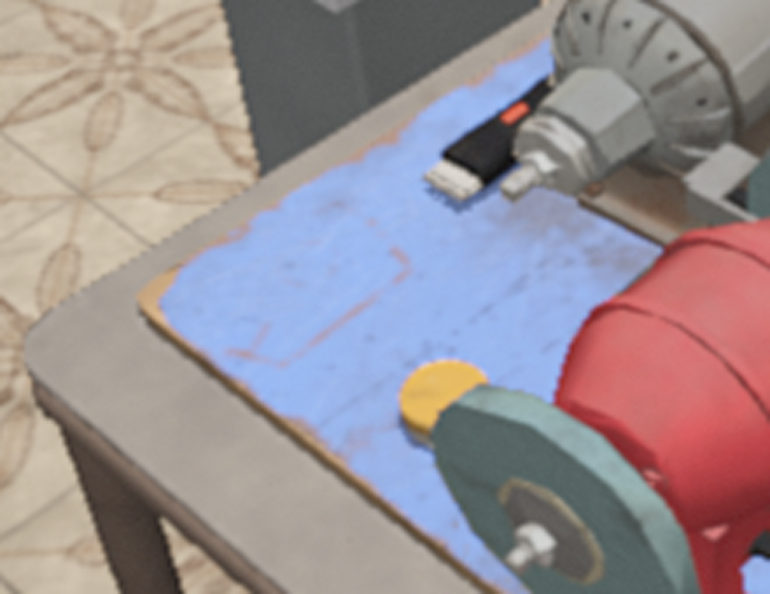

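Run:
```python
from h import *
c=load("scene0");d=load("side0")
a=lambda p:(p[0]/3.5+60,p[1]/3.3+200)
print("spindle",tri(c,a((432,250)),d,a((510,190))))
print("motor corner", tri(c,a((500,245)),d,a((575,190))))
for n,cc,p,z in [("blueR",c,(147,265),0),("blueR2",c,(270,490),0),("woodR",c,(22,290),0),("woodR2",c,(110,490),0),("clipperTip",c,(425,150),.02),("clipR",c,(465,170),0),("tin",c,(370,415),.024),("markA",c,(240,343),0),("markB",c,(380,250),0),("markC",c,(195,320),0)]:
    print(n,onz(cc,*a(p),z).round(3))
for n,cc,p,z in [("blueR",d,(160,300),0),("blueR2",d,(330,460),0),("woodR",d,(30,350),0),("clipperTip",d,(430,180),.0),("clipTip R",d,(465,195),0),("tin",d,(443,395),.024),("markA",d,(285,363),0),("markB",d,(405,270),0)]:
    print("s",n,onz(cc,*a(p),z).round(3))
```

```text
spindle (array([ 0.56258568, -0.33142197,  0.15012954]), np.float64(0.0006727567907641733))
motor corner (array([ 0.58092044, -0.29441616,  0.13596012]), np.float64(0.003423608806589217))
blueR [ 0.36 -0.48  0.  ]
blueR2 [ 0.571 -0.491  0.   ]
woodR [ 0.324 -0.557  0.   ]
woodR2 [ 0.505 -0.571  0.   ]
clipperTip [ 0.412 -0.274  0.02 ]
clipR [ 0.435 -0.257  0.   ]
tin [ 0.578 -0.415  0.024]
markA [ 0.461 -0.457  0.   ]
markB [ 0.457 -0.344  0.   ]
markC [ 0.424 -0.473  0.   ]
s blueR [ 0.348 -0.476  0.   ]
s blueR2 [ 0.549 -0.491  0.   ]
s woodR [ 0.322 -0.562  0.   ]
s clipperTip [ 0.394 -0.267  0.   ]
s clipTip R [ 0.426 -0.261  0.   ]
s tin [ 0.577 -0.417  0.024]
s markA [ 0.46  -0.457  0.   ]
s markB [ 0.453 -0.343  0.   ]
```

The spindle tip triangulates to (0.563, −0.331), which puts dress_spot at about (0.50, −0.37). The stick's target is (0.465, −0.375) along y, clear of the tin (0.578, −0.417), the clipper tip (0.41, −0.27) and the spindle. I'll carry it over the grinder.

Request:
drive_tool(commands=[[[0,0,35],0,1],[[0,0,70],0,1],[[2,-5,100],0,1],[[6,-25,110],0,1],[[10,-55,110],0,1],[[15,-90,110],-1,1],[[20,-125,110],-2,1],[[25,-160,110],-3,1],[[30,-195,110],-4,1],[[32,-230,110],-5,1],[[34,-265,110],-6,1],[[34,-300,110],-7,1]])

```text
clock: 18.67
tcp_pos: [0.5389, -0.0844, 0.4475]
ee_rot: [[0.995, 0.006, -0.098], [0.098, 0.009, 0.995], [0.007, -1.0, 0.008]]
ft_force: [-0.4, -0.1, -0.6]
width: 0.0207
```

Request:
drive_tool(commands=[[[-2,-35,0],-1,1],[[-6,-70,0],-2,1],[[-12,-105,0],-3,1],[[-20,-140,0],-4,1],[[-30,-175,0],-5,1],[[-42,-205,0],-5.7,1],[[-54,-235,0],-5.7,1],[[-64,-265,0],-5.7,1],[[-72,-285,0],-5.7,1],[[-76,-295,0],-5.7,1],[[-76,-295,0],-5.7,1]])

```text
clock: 19.58
tcp_pos: [0.4607, -0.3823, 0.4455]
ee_rot: [[1.0, 0.005, 0.007], [-0.007, 0.01, 1.0], [0.005, -1.0, 0.01]]
ft_force: [-0.3, -0.1, -1.8]
width: 0.0206
```

Request:
drive_tool(commands=[[[2,4,-35],0,1],[[4,7,-70],0,1],[[4,7,-105],0,1],[[4,7,-140],0,1],[[4,7,-175],0,1],[[4,7,-210],0,1],[[4,7,-235],0,1],[[4,7,-250],0,1],[[4,7,-250],0,1],[[4,7,-250],0,1]])

```text
clock: 20.42
tcp_pos: [0.4655, -0.3738, 0.1957]
ee_rot: [[1.0, 0.005, 0.005], [-0.005, 0.012, 1.0], [0.005, -1.0, 0.012]]
ft_force: [0.9, -0.8, -1.0]
width: 0.0208
```

Run:
```python
from h import *
snap("side","d13.png"); snap("wrist","w13.png")
im=cv2.imread("pics/d13.png"); cv2.imwrite("pics/d13c.png",cv2.resize(im[170:370,70:290],None,fx=3,fy=3,interpolation=cv2.INTER_CUBIC))
```

```text
(no output)
```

View pics/d13c.png

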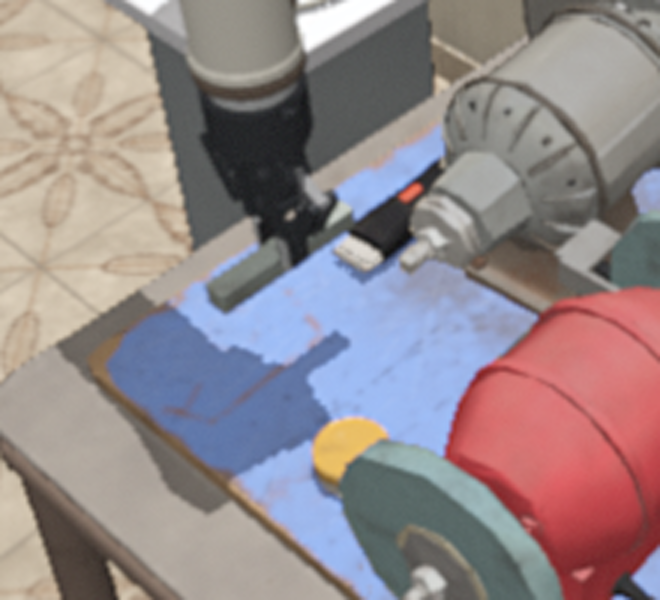

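View pics/w13.png

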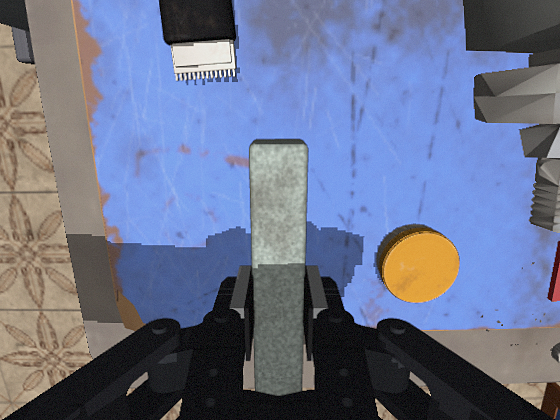

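The stick hangs clear of everything; the clipper tip is at (205,75) and the tin at (421,265). I'll lower it, shifting slightly inward.

Request:
drive_tool(commands=[[[2,4,-25],0,1],[[4,8,-50],0,1],[[4,9,-72],0,1],[[4,9,-90],0,1],[[4,9,-100],0,1],[[4,9,-105],0,1],[[4,9,-107],0,1],[[4,9,-107],0,1]])

```text
clock: 21.18
tcp_pos: [0.4711, -0.3666, 0.0916]
ee_rot: [[1.0, 0.009, 0.006], [-0.006, 0.008, 1.0], [0.009, -1.0, 0.008]]
ft_force: [0.0, 0.5, -0.9]
width: 0.0205
```

Request:
drive_tool(commands=[[[0,0,-2],0,1],[[0,0,-4],0,1],[[0,0,-6],0,1],[[0,0,-7],0,1],[[0,0,-7],0,1]])

```text
clock: 21.6
tcp_pos: [0.4709, -0.3666, 0.0845]
ee_rot: [[1.0, 0.009, 0.006], [-0.006, 0.008, 1.0], [0.009, -1.0, 0.008]]
ft_force: [-0.3, 0.2, -1.5]
width: 0.0206
```

Request:
drive_tool(commands=[[[0,0,-1],0,1],[[0,0,-2],0,1],[[0,0,-3],0,1],[[0,0,-3],0,1]])

```text
clock: 21.93
tcp_pos: [0.4708, -0.3666, 0.0813]
ee_rot: [[1.0, 0.008, 0.006], [-0.006, 0.008, 1.0], [0.008, -1.0, 0.008]]
ft_force: [-0.4, 0.6, -1.2]
width: 0.0205
```

Request:
drive_tool(commands=[[[0,0,-1],0,1],[[0,0,-2],0,1],[[0,0,-3],0,1],[[0,0,-3],0,1]])

```text
clock: 22.27
tcp_pos: [0.471, -0.3665, 0.0805]
ee_rot: [[1.0, 0.007, 0.006], [-0.006, 0.007, 1.0], [0.007, -1.0, 0.007]]
ft_force: [-6.1, 2.8, 17.8]
width: 0.0205
```

Firm contact at 18 N. Release gently and rise.

Request:
drive_tool(commands=[[[0,0,1],0,1],[[0,0,1],0,0.8],[[0,0,1],0,0.6],[[0,0,1],0,0.4],[[0,0,1],0,0.4],[[0,0,1],0,0.4],[[0,0,20],0,0.4],[[0,0,55],0,0.4],[[0,0,95],0,0.4],[[0,0,135],0,0.4],[[0,0,175],0,0.4],[[0,0,210],0,0.4]])

```text
clock: 23.27
tcp_pos: [0.4713, -0.3663, 0.2931]
ee_rot: [[1.0, 0.008, 0.006], [-0.006, 0.006, 1.0], [0.008, -1.0, 0.006]]
ft_force: [0.2, -1.6, -0.6]
width: 0.0512
```

Request:
drive_tool(commands=[[[0,0,40],0,0.4],[[-5,-30,80],0,0.4],[[-5,-60,100],0,0.4],[[-5,-60,100],0,0.4],[[-5,-60,100],0,0.4]])

```text
clock: 23.68
tcp_pos: [0.4658, -0.4295, 0.3945]
ee_rot: [[1.0, 0.011, 0.011], [-0.011, 0.003, 1.0], [0.011, -1.0, 0.003]]
ft_force: [-0.0, 0.3, -0.2]
width: 0.0513
```

Run:
```python
from h import *
snap("wrist","w14.png"); snap("side","d14.png"); s=bot.get_state(); print(s["clock"],s["ft_force"].round(1))
```

```text
23.7833 [ 0.1  0.4 -0.4]
```

View pics/w14.png

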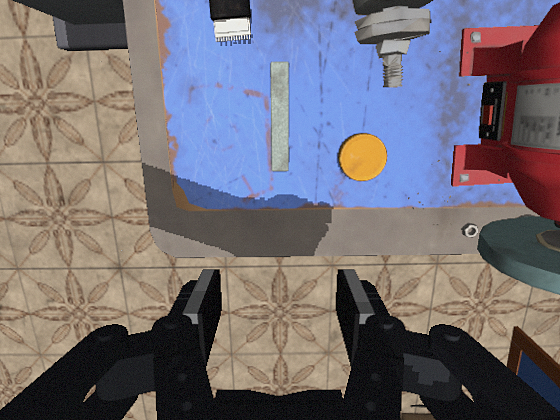

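View pics/d14.png

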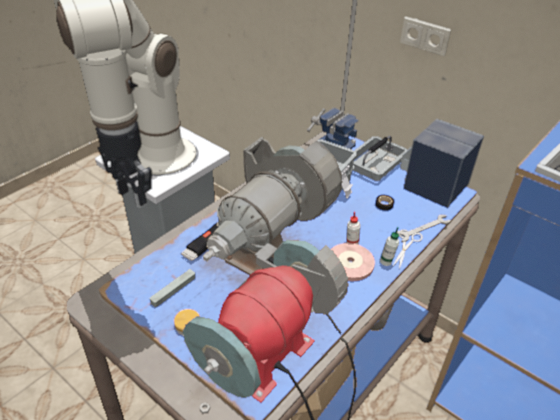

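Run:
```python
from h import *
c=load("w14")
P=[onz(c,*p,.022) for p in [(272,62),(288,62),(289,171),(272,171)]]
print(np.mean(P,0).round(4),[p.round(3).tolist() for p in P])
print("tin",onz(c,362,156,.024).round(3),"spindle tip",onz(c,393,86,.152).round(3),"edge",onz(c,330,208,0).round(3),"clip tip",onz(c,233,42,.01).round(3))
a=cv2.imread("pics/side0.png").astype(int);b=cv2.imread("pics/d14.png").astype(int);h=cv2.imread("pics/d12.png").astype(int)
for n,(u,v) in {"tin":(187,321),"tape":(385,202),"clipper":(203,240)}.items():
    print(n,np.abs(a-b)[v-14:v+14,u-18:u+18].mean().round(2))
print("lower trays d12 vs d14",np.abs(h-b)[140:185,320:352].mean().round(2))
```

```text
[ 0.4733 -0.3671  0.022 ] [[0.464, -0.303, 0.022], [0.483, -0.303, 0.022], [0.484, -0.431, 0.022], [0.462, -0.431, 0.022]]
tin [ 0.575 -0.413  0.024] spindle tip [ 0.567 -0.337  0.152] edge [ 0.541 -0.487  0.   ] clip tip [ 0.419 -0.279  0.01 ]
tin 6.83
tape 6.9
clipper 6.12
lower trays d12 vs d14 4.18
```

Run:
```python
from h import *
c=load("w12")
for p in [(183,100),(340,108)]: print(onz(c,*p,.106).round(3))
a=cv2.imread("pics/side0.png").astype(int);b=cv2.imread("pics/d14.png").astype(int)
print("noise ref",np.abs(a-b)[270:300,250:290].mean().round(2))
im=cv2.imread("pics/d14.png"); cv2.imwrite("pics/d14c.png",cv2.resize(im[110:210,300:420],None,fx=5,fy=5,interpolation=cv2.INTER_CUBIC))
```

```text
[0.415 0.285 0.106]
[0.545 0.307 0.106]
noise ref 6.69
```

View pics/d14c.png

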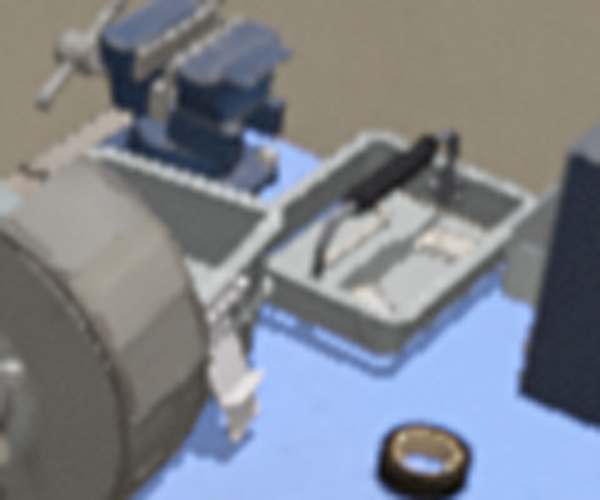

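A light band shows under the top tray in the side view, so I'll check its height with two views before handing in.

Run:
```python
from h import *
snap("scene","s14.png")
im=cv2.imread("pics/s14.png"); cv2.imwrite("pics/s14c.png",cv2.resize(im[100:200,320:440],None,fx=6,fy=6,interpolation=cv2.INTER_CUBIC))
c=load("scene0");d=load("side0")
w=load("w9")
P=[onz(w,*p,.04) for p in [(214,95),(346,95),(219,259),(338,259)]]; print([p.round(3).tolist() for p in P])
for nm,cc in(("side",d),("scene",c)):
  for n,q in {"rim near-right z40":(.617,.336,.04),"wall foot z0":(.611,.342,0),"foot z10":(.611,.342,.010),"left foot":(.487,.342,0),"far right foot":(.611,.514,0)}.items():
    u,v=proj(cc,np.array(q)); s=((u-300)*5,(v-110)*5) if nm=="side" else ((u-320)*6,(v-100)*6)
    print(nm,n,np.round(s))
```

```text
[[0.485, 0.516, 0.04], [0.614, 0.517, 0.04], [0.481, 0.341, 0.04], [0.615, 0.342, 0.04]]
side rim near-right z40 [398. 326.]
side wall foot z0 [385. 370.]
side foot z10 [388. 357.]
side left foot [222. 291.]
side far right foot [527. 252.]
scene rim near-right z40 [446. 453.]
scene wall foot z0 [425. 492.]
scene foot z10 [430. 480.]
scene left foot [247. 354.]
scene far right foot [638. 336.]
```

View pics/s14c.png

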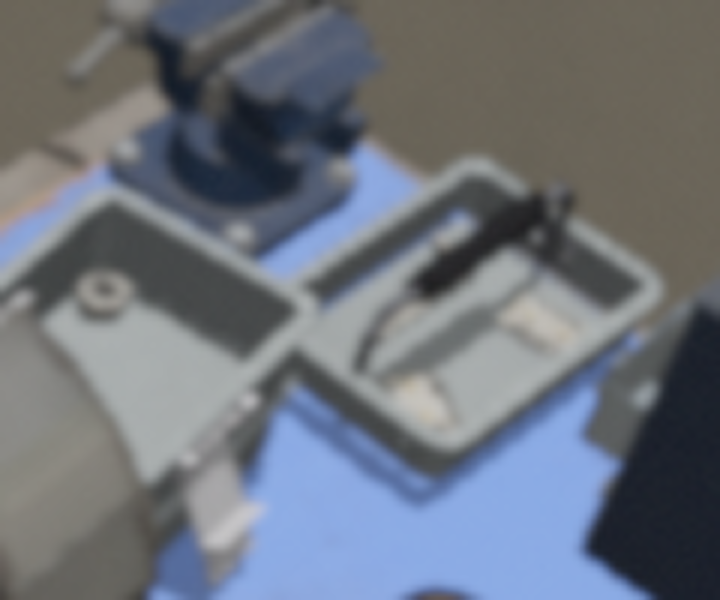

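The rim and foot line land where the model predicts for the underside at z=0. In the side crop the rim is at about (400,325) against a predicted (398,326), and the foot line at about (383,370) against (385,370). The light band was already visible inside the tray while it was lifted, so it comes from how the tray is drawn. Handing in.

```bash
python3 -c "
from bench import bot
print(bot.sign_off())"
```

```text
the job is handed in; nothing more can be done
None
```

I finished the job and handed it in at about 24 s of the 72 s allowed; `sign_off` gives no verdict, so the results below are from my own checks.

**What I did:**
- Pushed both catches open with the closed fingers.
- Lifted the top tray by its handle and set it down level at about (0.55, 0.43).
- Took the dressing stick out of the middle tray.
- Laid the stick flat at about (0.473, −0.367), roughly 30 mm from my estimate of dress_spot. That spot is (0.50, −0.37), worked out from the grey grinder's spindle tip.

**Last checks:**
- **Top tray:** both blades and the hex key are still in it. Its rim and foot sit where they should for a tray standing on the board.
- **Lower trays:** the middle tray's far rim corners match within about 3 mm before and after the stick was lifted. I did not measure the bottom tray separately.
- **Tin, tape and clipper:** no change in the side view beyond picture noise.
- **Robot:** the gripper is clear of everything and feels no contact force.

**Two things did not quite agree:**
- **Board edge:** the blue board's right edge measured about 25–30 mm farther out than the task text puts it relative to dress_spot. The stick is inside the allowed area either way.
- **Light band under the top tray:** it looked like a gap in the side view. The height check and the earlier views suggest it is only how the tray is drawn.

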